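# Swing up the drive cage of an opened desktop computer and hold it for the memory swap

### The job

I am about to change the memory modules under the drive cage of this opened desktop computer. Release the side catch beside the cage first (squeeze its pad right back to its post; it stays back), then squeeze the sprung catch on the cage's handle and, with it squeezed, swing the cage up past its halfway click to wide open, nearly upright. It will not stay up by itself, so finish while still holding it there with the gripper; do not let it drop back, and leave the loose things in and around the computer where they are.

Things in the scene. Friction and masses are not known exactly. Their poses are not given: they have to be found in the camera images.
- pc: Small desktop computer, lid off, flat and fixed on the bench: open steel case 310 (x) x 350 (y) x 105 high, walls 3 thick, black bezel at +x, connectors at -x. Origin: centre of its underside; z up. Inside: drive cage (top 70 above bench) at x -75 to 85, y -141 to -29; power supply (top 58) at y 101 to 172; cooler (58) at x 50 to 130, y 0 to 84
- cage_swing (a joint): Drive cage: steel cradle 160 x 112 x 30 with a hard disk, 0.5 to 0.8 kg, hinged at its +x end. 0 = shut (level), grows as its -x end swings up and over to +x; end stop 1.5 rad. A sprung ball clicks between 0.5 and 1.0 rad (up to 0.3 N m more). From wide open it falls back if let go. The side catch and the handle catch each bolt it shut
- drive_cage: The drive cage itself. Origin: on its hinge axis, mid-width, pc frame (85, -85, 66), does not move as it swings; the axis is the pc's y. Its axes are the pc's when shut and turn with it
- handle_grip (a point): Handle at the middle of the cage's free end: two upright domed round pads, 24 across, facing out along +y (fixed) and -y (sprung). Origin: midway between the squeezed pads, 190 from the hinge axis and 22 above it, pc frame (-105, -81, 88) when shut; moves with the cage. Outer faces at y +20 and -30 (-20 squeezed). 18 clear to the cage; free beside down to 62 above bench
- handle_catch (a joint): Sprung -y pad of the handle with its bolt. 0 = out, bolt under a keeper; 0.010 = squeezed fully in towards the fixed pad (about 7 N); bolt clear from 0.0075. It springs out when let go: keep it squeezed until the cage is 0.1 rad up. The domed pads can turn between fingers that stay vertical while the cage swings
- side_catch (a joint): Sliding pad and bolt of the side catch, between cage and power supply. 0 to 0.001 at the start = bolt over the cage's lip; 0.010 = slid fully back (+y of the pc) towards its fixed post; clear from 0.0075. About 4 N of friction, no spring: it stays where it is left
- side_grip (a point): Midway between the side catch's pads as squeezed: pc frame (-30, 47, 88). Two upright domed black pads, 24 across, facing out along the pc's y: fixed post's outer face 19 to +y of this point, sliding pad's outer face 29 to -y (19 when slid back). Free beside the pads down to 62 above the bench. Fixed
- memory: Loose memory module 133 x 30 x 6 lying on the power supply. Leave alone. Origin: centre of its underside
- dish: Small loose steel screw dish, 60 across, 18 high, on the power supply. Leave alone. Origin: centre of its underside
- screwdriver: Screwdriver 190 long lying on the bench close to the computer. Leave alone. Origin: centre of its underside
- spare_drive: Loose hard disk 147 x 102 x 26 on the bench. Leave alone. Origin: centre of its underside
- mug: Mug 82 across, 95 high. Leave alone. Origin: centre of its underside
- tape_roll: Roll of tape 84 across, 24 high, lying flat. Leave alone. Origin: centre of its underside
- air_can: Spray can 66 across, 190 high, standing. Leave alone. Origin: centre of its underside
- power_brick: Black power adapter 115 x 50 x 32. Leave alone. Origin: centre of its underside

How it is judged:
By the outcome, as a careful person would: the job done as asked, in the order asked, and still so for the second after the job is handed in, while the arm keeps its last pose, push and grip.
It also fails if it takes over 42 s, if anything falls off the work surface, if the arm or the gripper's body presses on something with over 40 N, if the wrist force passes 120 N, or if a joint passes its speed limit or range.

### The arm

A 7-joint arm with a two-finger parallel gripper is mounted at the origin on the work surface. World frame = base frame: x ahead of the robot, y to its left, z up, the work surface at z = 0. Lengths are in m, angles in rad, forces in N, time in s.
With the tool pointing down it reaches from about 0.425 to 0.875 m from the base axis. Payload 8.4 kg.
Tool frame: the origin (TCP) lies midway between the tips of the shut fingers; the grasp point (between the pads) lies 19 mm behind it; z points along the fingers, y is the line along which they close (so a half turn about z gives the same grasp; the last joint's range is limited). The gripper opens to 85 mm and grips with 20 to 120 N. Pads are 22 mm wide; open, the fingers measure 114 mm over their backs; the gripper's body (76 mm by 85 mm) begins 54 mm behind the grasp point. The pads swing forward as they close: fully open they stand 13 mm farther back than shut.
Start: joints at [-1.348, 0.333, 0.04, 1.465, -0.013, 1.343, -0.059], TCP at [0.206, 0.617, 0.231] pointing down, gripper open.
Joint ranges: [-2.58, 2.58], [-0.38, 2.09], [-1.3, 1.39], [0.25, 2.4], [-1.5, 4.64], [0.08, 2.09], [-2.65, 2.65]. Speed limits (rad/s): [2.22, 2.22, 2.79, 2.79, 3.14, 3.14, 3.14].

### API

Orientations are given as a unit quaternion [w, x, y, z].
In Python, from workcell import ctrl, imaging, monitor gives the robot as it stands (ctrl), with the cameras (imaging) and the readings (monitor).
- The arm moves only by the tool shift_gripper, called after ">>>" by a JSON object that holds its "fn" and its "kwargs". Schema: {"type":"object","properties":{"offsets":{"type":"object","properties":{"ticks":{"type":"array","items":{"type":"array","items":{"type":"number"},"minItems":5,"maxItems":5},"minItems":1,"maxItems":8}},"additionalProperties":false,"required":["ticks"]},"squeeze":{"type":"number"},"only":{"type":"string"},"quiet":{"type":"boolean"},"lines":{"type":"string"}},"required":["offsets"],"additionalProperties":false}. offsets is an object whose key "ticks" holds a list of rows, 1 to 8 of them, each of 5 numbers: the finger opening in m, then dx, dy, dz in m, then a turn about the tool's z in rad; each row shifts and turns the commanded pose from where the row before left it, along the tool's axes as they then stand; what a row does not reach is not made up. A row lasts 1/8 s, in which the tool goes at most 0.0625 m and 0.188 rad, less where a joint would pass 70% of its speed; a pose out of reach is approached as far as the arm can. The fingers move at their own pace and stop on an object; squeeze is the grip in N (left out, the last holds). Time passes only in rows, so rows that do not move let the fingers close. The tool returns the time, the measured TCP pose, the force, the opening and the grip force at its end. only (a regular expression) keeps the lines of the reply that match it, lines (a string "A,B") keeps lines A to B, and quiet returns only ok. Input that does not fit is refused with a message, and nothing moves.
- monitor.observe(): the state, without advancing time (a new reading comes with each control period).
- imaging.read_camera(name): name is "scene" or "side" or "wrist"; returns (picture, depth): 420x560x3 uint8, blue, green, red; 420x560 float32, m along the optical axis (not along the pixel's ray), 0 where there is no reading.
- imaging.get_calibration(name): a dict with "fx", "fy", "cx", "cy" (pixels), "k1" (the pictures are not rectified: a ray, as slopes to the right and down, at radius r is drawn at 1 + k1 r^2 times it, then the intrinsics apply), "extrinsics" (4x4, takes a point from camera to world coordinates); the wrist camera has in their place "hand_eye" (4x4, takes a point from camera to tool coordinates, whose origin is the TCP and whose axes are the flange's). Camera axes: x right, y down, z forward; pixel columns grow to the right and rows downward; lengths in m; the calibration is good to about 2 mm. A picture is of the moment at which its call begins: read the wrist's pose just before it. get_calibration takes no time and is no camera call.
- ctrl.sign_off(): hands the job in; it is judged then, once.
The state is a dict: "time_s": time; "q": joint angles; "joint_velocities": joint speeds; "joint_efforts": joint torques, N m; "position": TCP position; "ee_rot": TCP orientation; "ft_force": force on the tool from outside, world axes, zero at the start; "moment": the same for the moment, N m; "opening": finger opening in m; "grasp_force": force on a finger pad.
Only numpy, scipy, OpenCV 4.12 (cv2) and the standard library are available. Lean on these libraries where they do the work, as an engineer would, in place of code of your own. Each camera call takes 0.05 s, during which the arm holds its last target. There are 200 camera calls.

## Working session

There is one attempt and no reset: what is moved stays moved. The work goes in short steps, Python scripts to look and compute and a tool call to move; the robot and the scene stay as the last step left them, time stands still between calls to the robot, and variables do not carry over. Pictures are saved under pics/ and viewed, at most 10 in all, crops included, and the job is handed in when it is done.

```bash
ls; mkdir -p pics; cat > h.py <<'E'
import numpy as np, cv2
from workcell import ctrl, imaging, monitor
def load(n):
    d=np.load(f'pics/{n}.npz',allow_pickle=True); return d['im'],d['dp'],d['T'],d['K'],float(d['k1'])
def snap(cam,name):
    s=monitor.observe(); c=imaging.get_calibration(cam)
    if cam=='wrist':
        from scipy.spatial.transform import Rotation as R
        w,x,y,z=s['ee_rot']; T=np.eye(4);T[:3,:3]=R.from_quat([x,y,z,w]).as_matrix();T[:3,3]=s['position'];T=T@np.array(c['hand_eye'])
    else: T=np.array(c['extrinsics'])
    im,dp=imaging.read_camera(cam)
    np.savez(f'pics/{name}.npz',im=im,dp=dp,T=T,K=[c['fx'],c['fy'],c['cx'],c['cy']],k1=c['k1']); cv2.imwrite(f'pics/{name}.png',im)
def rays(n,px):
    im,dp,T,K,k1=load(n); px=np.atleast_2d(px).astype(float)
    a=np.c_[(px[:,0]-K[2])/K[0],(px[:,1]-K[3])/K[1]]; u=a.copy()
    for _ in range(20): u=a/(1+k1*(u**2).sum(1,keepdims=True))
    d=np.c_[u,np.ones(len(u))]@T[:3,:3].T
    return T[:3,3],d
def onz(n,px,z):
    o,d=rays(n,px); return o+d*((z-o[2])/d[:,2])[:,None]
def pts(n,px):
    px=np.atleast_2d(px).astype(int); o,d=rays(n,px); dp=load(n)[1][px[:,1],px[:,0]]
    return o+d*dp[:,None]
def cloud(n):
    h,w=load(n)[1].shape; g=np.stack(np.meshgrid(np.arange(w),np.arange(h)),-1).reshape(-1,2)
    return pts(n,g).reshape(h,w,3)
E
python3 - <<'E'
from h import *
snap('scene','a_scene'); snap('side','a_side'); snap('wrist','a_wrist')
for n in('a_scene','a_side','a_wrist'): print(n,load(n)[2].round(3).tolist())
a=load('a_scene')[0];b=load('a_side')[0]
s=monitor.observe();print(s['position'],s['ee_rot'],s['opening'],s['ft_force'])
E
```

```text
pics
workcell.py
a_scene [[-0.178, 0.841, -0.511, 1.144], [0.984, 0.144, -0.105, 0.143], [-0.015, -0.522, -0.853, 1.104], [0.0, 0.0, 0.0, 1.0]]
a_side [[-0.997, -0.041, 0.069, 0.46], [-0.079, 0.632, -0.771, 0.977], [-0.012, -0.774, -0.633, 0.839], [0.0, 0.0, 0.0, 1.0]]
a_wrist [[0.316, 0.905, 0.284, 0.134], [0.949, -0.301, -0.096, 0.641], [-0.001, 0.299, -0.954, 0.374], [0.0, 0.0, 0.0, 1.0]]
[0.20549337 0.61629859 0.23061107] [-6.48023163e-05  1.60220697e-01  9.87081013e-01 -6.29892165e-04] 0.0852442821429286 [-0.64559834  0.54186783 -0.64008503]
```

View pics/a_scene.png

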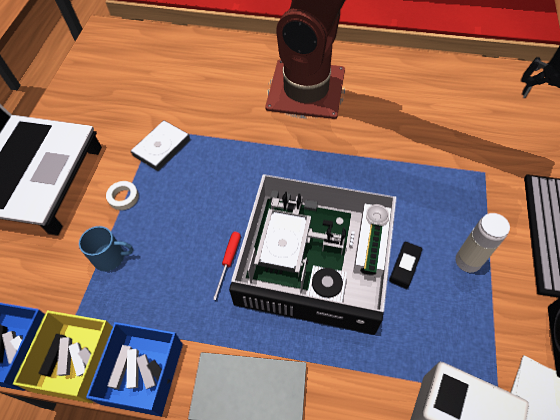

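View pics/a_side.png

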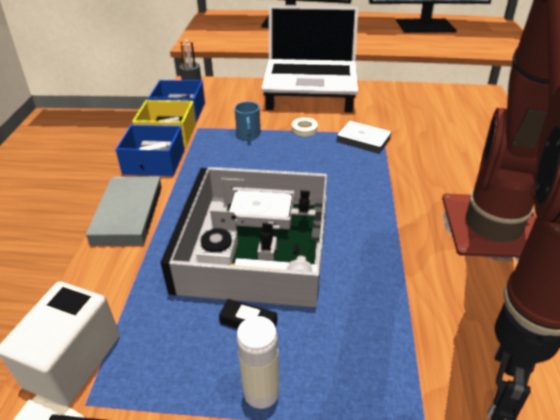

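Scene: the case spans about (235–395, 177–330) with its bezel away from the robot, handle near (288,200) and side catch near (335,238). Side: handle about (305,205), side catch about (267,240). Next I fit the rim and the pads.

```bash
python3 - <<'E'
from h import *
P=cloud('a_scene');print(P[300,100:120:10].round(3))
Q=cloud('a_side')
for n,C in(('scene',P),('side',Q)):
    m=(abs(C[...,2]-.103)<.01)&(C[...,0]>.35)&(C[...,0]<.95)&(abs(C[...,1]-.1)<.35)
    m=cv2.morphologyEx(m.astype(np.uint8),cv2.MORPH_CLOSE,np.ones((5,5)))
    k,l,st,_=cv2.connectedComponentsWithStats(m); i=1+np.argmax(st[1:,4]); print(n,st[i])
    p=C[l==i]; p=p[abs(p[:,2]-.103)<.01]
    r=cv2.minAreaRect((p[:,:2]*1000).astype(np.float32)); print(r, np.median(p[:,2]))
    print(cv2.boxPoints(r).round(1).tolist())
im=load('a_scene')[0];cv2.imwrite('pics/c1.png',cv2.resize(im[165:340,225:405],None,fx=3.4,fy=3.4,interpolation=cv2.INTER_CUBIC))
im=load('a_side')[0];cv2.imwrite('pics/c2.png',cv2.resize(im[160:310,160:340],None,fx=3.8,fy=3.8,interpolation=cv2.INTER_CUBIC))
E
```

```text
[[ 0.811 -0.392  0.002]
 [ 0.805 -0.37  -0.004]]
scene [ 229  175  167  148 3154]
((609.3338012695312, 116.8655014038086), (350.350830078125, 335.31890869140625), 87.8261947631836) 0.10324718861364734
[[435.20001220703125, -51.79999923706055], [770.2000122070312, -64.5], [783.5, 285.6000061035156], [448.3999938964844, 298.29998779296875]]
side [ 160  168  167  112 2814]
((608.9148559570312, 117.60948181152344), (356.1877746582031, 331.9407653808594), 87.82086181640625) 0.1029555507656813
[[436.29998779296875, -54.0], [768.0, -66.69999694824219], [781.5, 289.29998779296875], [449.79998779296875, 301.8999938964844]]
```

View pics/c1.png

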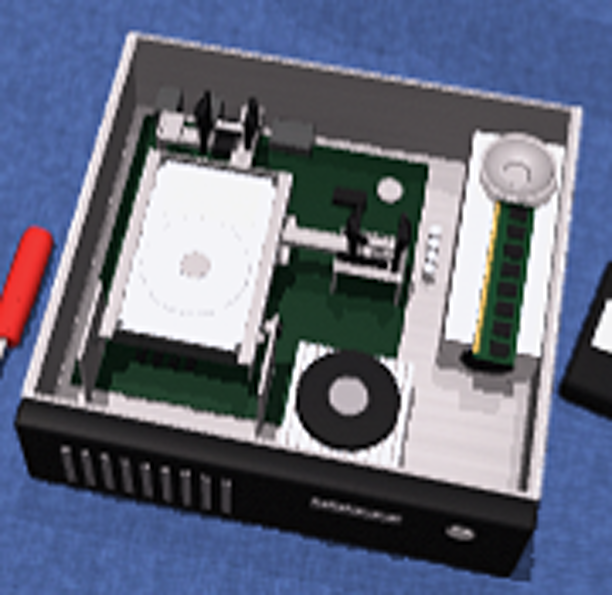

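View pics/c2.png

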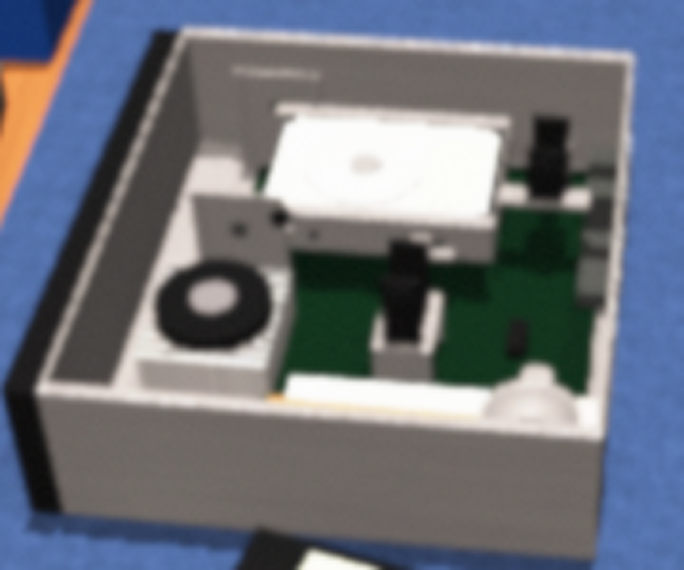

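The rim gives pc yaw about −2.17°, with the predicted side grip at about (0.569, 0.165) and handle at about (0.489, 0.040). I'll move the wrist camera over them to measure both.

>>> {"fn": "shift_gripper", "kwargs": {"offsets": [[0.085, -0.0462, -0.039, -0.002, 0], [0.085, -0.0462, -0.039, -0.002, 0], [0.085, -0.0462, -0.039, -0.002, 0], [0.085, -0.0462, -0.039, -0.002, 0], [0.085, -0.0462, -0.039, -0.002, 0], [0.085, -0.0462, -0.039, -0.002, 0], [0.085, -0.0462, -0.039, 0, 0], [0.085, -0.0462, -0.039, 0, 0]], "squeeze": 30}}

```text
refused: offsets: the value is not of type 'object' (schema: type "object"). Nothing was moved.
```

Wrong form. The message asks for an object with the rows under "ticks", so I'll send the same numbers that way.

>>> {"fn": "shift_gripper", "kwargs": {"offsets": {"ticks": [[0.085, -0.0462, -0.039, -0.002, 0], [0.085, -0.0462, -0.039, -0.002, 0], [0.085, -0.0462, -0.039, -0.002, 0], [0.085, -0.0462, -0.039, -0.002, 0], [0.085, -0.0462, -0.039, -0.002, 0], [0.085, -0.0462, -0.039, -0.002, 0], [0.085, -0.0462, -0.039, 0, 0], [0.085, -0.0462, -0.039, 0, 0]]}, "squeeze": 30}}

```text
time_s: 1.15
position: [0.4582, 0.2018, 0.2434]
ee_rot: [0.0, 0.16, 0.987, 0.0]
ft_force: [0.4, 0.2, 0.4]
opening: 0.0847
grasp_force: 0.0
```

>>> {"fn": "shift_gripper", "kwargs": {"offsets": {"ticks": [[0.085, -0.0462, -0.039, 0, 0], [0.085, -0.0462, -0.039, 0, 0], [0.085, 0, 0, 0, -0.1415], [0.085, 0, 0, 0, -0.1415], [0.085, 0, 0, 0, 0], [0.085, 0, 0, 0, 0]]}}}

```text
time_s: 1.9
position: [0.5204, 0.1006, 0.2433]
ee_rot: [-0.0, 0.021, 1.0, -0.0]
ft_force: [-0.4, -0.7, 0.6]
opening: 0.0849
grasp_force: 0.0
```

```bash
python3 - <<'E'
from h import *
snap('wrist','b1'); s=monitor.observe(); print(s['position'],s['ee_rot'],s['q'],load('b1')[3])
E
```

```text
[0.52042087 0.10061022 0.24327736] [-4.18615906e-05  2.05780421e-02  9.99788248e-01 -2.67707975e-05] [-0.73271576  0.0757499   0.48758583  1.75960291 -0.03662168  1.31529816
  1.29258229] [322.64231425 322.64231425 275.51400659 210.42399992]
```

View pics/b1.png

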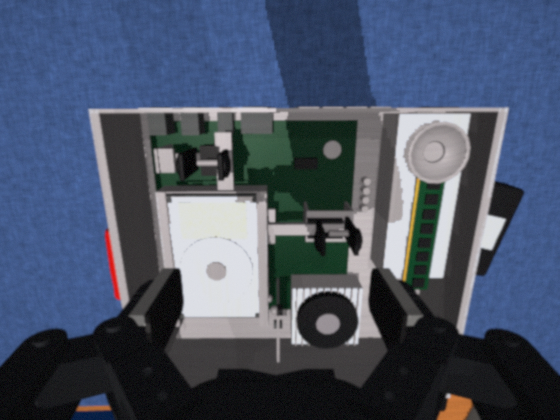

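b1 shows the handle pads at about (183,163) and (223,163), and the side catch pads at about (320,238) and (354,236). Next, their 3D points from depth, checked against ray intersection with the other views.

```bash
cat > meas.py <<'E'
from h import *
import sys
yaw=np.radians(-2.17); X=np.array([np.cos(yaw),np.sin(yaw)]); Y=np.array([-X[1],X[0]]); O=np.array([.597,.117])
def pc(p): return np.stack([(p[...,:2]-O)@X,(p[...,:2]-O)@Y,p[...,2]],-1)*1000
if __name__=='__main__':
  for n in sys.argv[1:]:
    C=pc(cloud(n)); im=load(n)[0]; dark=im.max(2)<75
    for nm,x0,y0 in(('handle',-105,-85),('side',-30,42)):
        m=dark&(abs(C[...,0]-x0)<30)&(abs(C[...,1]-y0)<45)&(C[...,2]>77)&(C[...,2]<112)
        k,l,st,ce=cv2.connectedComponentsWithStats(m.astype(np.uint8))
        for i in range(1,k):
            if st[i,4]>=12:
                p=C[l==i]; t=p[p[:,2]>p[:,2].max()-5]
                print(n,nm,ce[i].round(0),st[i,4],'lo',np.percentile(p,3,0).round(0),'hi',np.percentile(p,97,0).round(0),'top',t.mean(0).round(0))
    # rim in pc frame
    m=(abs(C[...,2]-104)<5)
    for nm,a in(('x',0),('y',1)):
        o=1-a; v=C[m&(abs(C[...,o])<100)][:,a]; 
        for lo,hi in((-200,-130),(130,200)):
            w=v[(v>lo)&(v<hi)]; 
            if len(w)>20: print(n,'rim',nm,np.percentile(w,[5,50,95]).round(1))
E
python3 meas.py b1 a_scene a_side
```

```text
b1 handle [183. 165.] 379 lo [-115. -107.   78.] hi [ -92. -100.  103.] top [-103. -103.  102.]
b1 handle [223. 164.] 312 lo [-114.  -69.   88.] hi [-94. -61. 105.] top [-104.  -67.  103.]
b1 side [320. 240.] 296 lo [-40.  20.  82.] hi [-18.  29. 103.] top [-28.  26. 102.]
b1 side [354. 239.] 280 lo [-40.  56.  78.] hi [-19.  63. 103.] top [-30.  59. 101.]
b1 rim x [-152.6 -151.3 -149.9]
b1 rim y [-174.2 -170.2 -166.5]
b1 rim y [167.2 170.9 175.1]
a_scene handle [284. 198.] 41 lo [-113. -109.   79.] hi [ -90. -100.  104.] top [-101. -102.  102.]
a_scene handle [298. 200.] 38 lo [-113.  -69.   83.] hi [-90. -62. 103.] top [-103.  -69.  103.]
a_scene side [329. 231.] 40 lo [-38.  20.  82.] hi [-15.  29. 104.] top [-26.  26. 102.]
a_scene side [343. 234.] 42 lo [-39.  57.  81.] hi [-16.  66. 102.] top [-27.  60. 100.]
a_scene rim x [-153.9 -150.4 -148. ]
a_scene rim x [154.8 167.  178. ]
a_scene rim y [-173.8 -170.  -166.4]
a_scene rim y [167.7 171.4 174.9]
a_side handle [304. 199.] 172 lo [-116. -103.   78.] hi [-94. -59. 103.] top [-104.  -82.  101.]
a_side side [266. 233.] 194 lo [-41.  27.  78.] hi [-18.  68. 101.] top [-28.  47. 100.]
a_side rim x [-153.9 -152.6 -151.1]
a_side rim x [152.7 163.  174.4]
a_side rim y [-174.4 -169.2 -164.3]
a_side rim y [168.  174.1 177.5]
```

Pads agree across views with the given sizes: 24 mm tall, tops at about 100, centres at pc x −104 and −29. Side grip in world is (0.570, 0.165). Approaching now.

>>> {"fn": "shift_gripper", "kwargs": {"offsets": {"ticks": [[0.076, -0.0234, 0.0332, 0, 0], [0.076, -0.0234, 0.0332, 0, 0], [0.076, 0, 0, 0.05, 0], [0.076, 0, 0, 0.05, 0], [0.076, 0, 0, 0.05, 0], [0.076, 0, 0, 0.027, 0], [0.076, 0, 0, 0, 0]]}, "squeeze": 30}}

```text
time_s: 2.82
position: [0.5682, 0.1647, 0.0644]
ee_rot: [-0.002, 0.02, 1.0, -0.001]
ft_force: [-0.4, 0.3, -0.6]
opening: 0.0759
grasp_force: 0.0
```

```bash
python3 - <<'E'
from h import *
snap('wrist','c1w'); 
E
```

```text
(no output)
```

View pics/c1w.png

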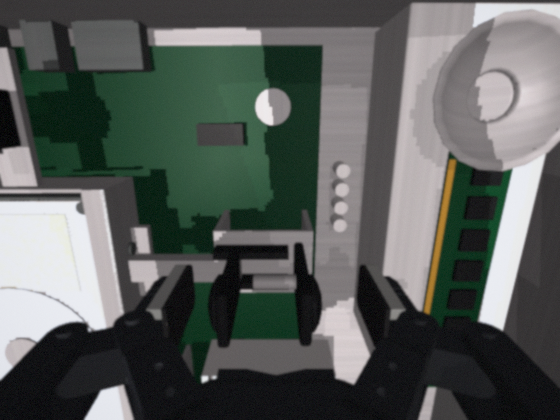

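The side catch's pads, at about (228,295) and (310,295), sit between the open fingers, clear of the memory and dish. Closing.

>>> {"fn": "shift_gripper", "kwargs": {"offsets": {"ticks": [[0.03, 0, 0, 0, 0], [0.03, 0, 0, 0, 0], [0.03, 0, 0, 0, 0], [0.03, 0, 0, 0, 0], [0.03, 0, 0, 0, 0], [0.03, 0, 0, 0, 0], [0.03, 0, 0, 0, 0], [0.03, 0, 0, 0, 0]]}, "squeeze": 30}}

```text
time_s: 3.88
position: [0.571, 0.1651, 0.0683]
ee_rot: [0.001, 0.02, 1.0, 0.001]
ft_force: [-1.0, -1.5, 8.7]
opening: 0.0354
grasp_force: 29.1
```

>>> {"fn": "shift_gripper", "kwargs": {"offsets": {"ticks": [[0.076, 0, 0, 0, 0], [0.076, 0, 0, 0, 0], [0.076, 0, 0, 0, 0], [0.076, 0, 0, -0.05, 0], [0.076, 0, 0, -0.0625, 0], [0.076, 0.04, -0.04, -0.06, 0], [0.076, 0.04, -0.04, 0, 0], [0.076, 0, 0, 0, 0]]}, "squeeze": 30}}

```text
time_s: 4.88
position: [0.4949, 0.0946, 0.2249]
ee_rot: [-0.0, 0.021, 1.0, 0.001]
ft_force: [0.2, 0.4, 0.3]
opening: 0.0762
grasp_force: 0.0
```

```bash
python3 - <<'E'
from h import *
snap('wrist','d1'); s=monitor.observe(); print(s['position'],s['ee_rot'])
E
python3 meas.py d1
```

```text
[0.49606964 0.09660544 0.22486441] [3.22806352e-04 2.01487635e-02 9.99796464e-01 9.76475665e-04]
d1 handle [188. 197.] 397 lo [-115. -107.   78.] hi [ -92. -100.  103.] top [-103. -103.  102.]
d1 handle [229. 196.] 334 lo [-115.  -69.   85.] hi [-94. -61. 104.] top [-104.  -67.  103.]
d1 side [339. 272.] 339 lo [-40.  29.  82.] hi [-19.  38. 103.] top [-29.  35. 102.]
d1 side [362. 262.] 92 lo [-40.  56.  77.] hi [-22.  62.  98.] top [-39.  59.  97.]
d1 rim x [-152.8 -151.5 -149.9]
d1 rim y [-174.3 -170.3 -166.5]
d1 rim y [167.2 170.9 175.1]
```

The side pad moved from y 20 to 29 while the post stayed put, so it is fully back. Now the handle at world (0.490, 0.040).

>>> {"fn": "shift_gripper", "kwargs": {"offsets": {"ticks": [[0.08, 0.003, -0.0557, 0, 0], [0.08, 0, 0, 0.05, 0], [0.08, 0, 0, 0.05, 0], [0.08, 0, 0, 0.054, 0], [0.08, 0, 0, 0, 0], [0.08, 0, 0, 0, 0]]}, "squeeze": 40}}

```text
time_s: 5.68
position: [0.493, 0.0423, 0.0718]
ee_rot: [0.001, 0.019, 1.0, -0.0]
ft_force: [0.3, -0.2, 0.7]
opening: 0.0803
grasp_force: 0.0
```

```bash
python3 - <<'E'
from h import *
snap('wrist','e1')
E
```

```text
(no output)
```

View pics/e1.png

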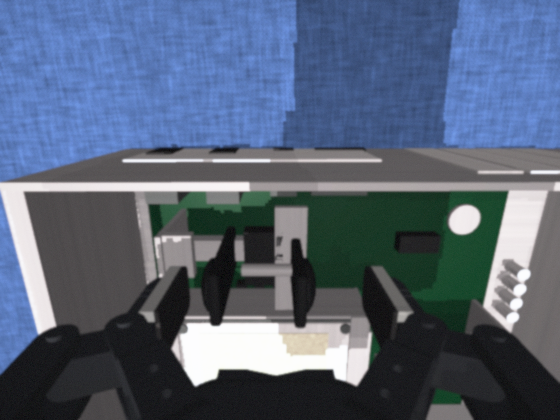

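The handle pads at about (218,285) and (303,283) sit between the fingers and clear of the cage edge. I'll trim 2 mm and squeeze.

>>> {"fn": "shift_gripper", "kwargs": {"offsets": {"ticks": [[0.03, 0.002, -0.002, 0.003, 0], [0.03, 0, 0, 0, 0], [0.03, 0, 0, 0, 0], [0.03, 0, 0, 0, 0], [0.03, 0, 0, 0, 0], [0.03, 0, 0, 0, 0], [0.03, 0, 0, 0, 0], [0.03, 0, 0, 0, 0]]}, "squeeze": 40}}

```text
time_s: 6.72
position: [0.4903, 0.0401, 0.0688]
ee_rot: [0.001, 0.02, 1.0, 0.001]
ft_force: [-2.9, -2.1, 12.1]
opening: 0.0377
grasp_force: 38.7
```

```bash
python3 - <<'E'
import numpy as np
T=np.arange(0,1.46,.08); a=T+.1153;R=191.3
for i in range(len(T)): print(round(T[i],2),(np.array([85-R*np.cos(a[i]),66+R*np.sin(a[i])])-[-105,88]).round(1))
E
```

```text
0.0 [-0.  0.]
0.08 [ 2.3 15.1]
0.16 [ 5.9 30. ]
0.24 [10.6 44.5]
0.32 [16.5 58.7]
0.4 [23.5 72.3]
0.48 [31.6 85.3]
0.56 [40.7 97.6]
0.64 [ 50.7 109.1]
0.72 [ 61.6 119.8]
0.8 [ 73.4 129.7]
0.88 [ 85.9 138.5]
0.96 [ 99.  146.3]
1.04 [112.8 153. ]
1.12 [127.  158.6]
1.2 [141.7 163.1]
1.28 [156.6 166.4]
1.36 [171.8 168.4]
1.44 [187.  169.3]
```

Squeezed: the opening is 37.7 mm, as expected. Lifting along the arc.

>>> {"fn": "shift_gripper", "kwargs": {"offsets": {"ticks": [[0.03, -0.0023, 0, -0.0151, 0], [0.03, -0.0036, 0, -0.0149, 0], [0.03, -0.0047, 0, -0.0145, 0], [0.03, -0.0059, 0, -0.0142, 0], [0.03, 0, 0, 0, 0]]}, "squeeze": 40}}

```text
time_s: 7.35
position: [0.5062, 0.0394, 0.1268]
ee_rot: [-0.0, 0.019, 1.0, 0.0]
ft_force: [-1.0, -0.6, -4.1]
opening: 0.0372
grasp_force: 40.9
```

```bash
python3 - <<'E'
from h import *
snap('side','f_side');snap('scene','f_scene')
a=load('f_side')[0][120:320,150:350];b=load('f_scene')[0][140:340,215:415]
cv2.imwrite('pics/f.png',cv2.resize(np.hstack([a,b]),None,fx=2,fy=2,interpolation=cv2.INTER_CUBIC))
print(monitor.observe()['opening'])
E
```

```text
0.03768739511888341
```

View pics/f.png

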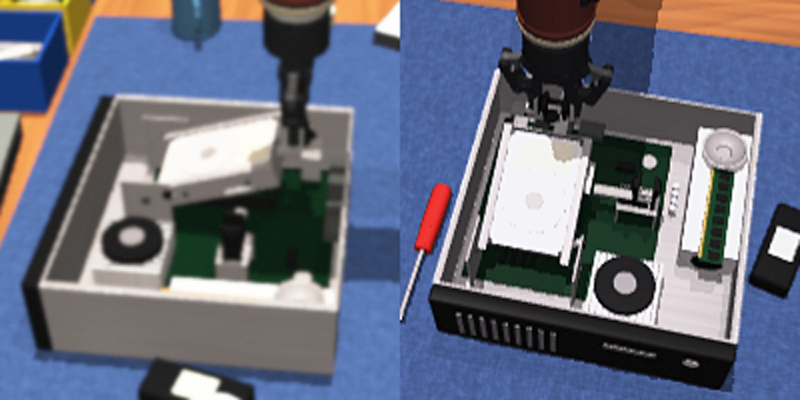

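The cage is tilting up with the gripper: side view (150–275, 120–200), left half. Forces are low, so I continue in stages.

>>> {"fn": "shift_gripper", "kwargs": {"offsets": {"ticks": [[0.03, -0.007, 0, -0.0136, 0], [0.03, -0.0081, 0, -0.013, 0], [0.03, -0.0091, 0, -0.0123, 0], [0.03, -0.01, 0, -0.0115, 0], [0.03, -0.0109, 0, -0.0107, 0], [0.03, -0.0118, 0, -0.0099, 0], [0.03, 0, 0, 0, 0]]}, "squeeze": 40}}

```text
time_s: 8.32
position: [0.5644, 0.0372, 0.1992]
ee_rot: [0.001, 0.02, 1.0, 0.0]
ft_force: [-7.1, -0.2, 5.5]
opening: 0.0374
grasp_force: 42.1
```

>>> {"fn": "shift_gripper", "kwargs": {"offsets": {"ticks": [[0.03, -0.0125, 0, -0.0088, 0], [0.03, -0.0131, 0, -0.0078, 0], [0.03, -0.0138, 0, -0.0067, 0], [0.03, -0.0142, 0, -0.0056, 0], [0.03, -0.0147, 0, -0.0045, 0], [0.03, 0, 0, 0, 0]]}, "squeeze": 40}}

```text
time_s: 9.07
position: [0.6329, 0.0346, 0.2323]
ee_rot: [0.001, 0.019, 1.0, 0.0]
ft_force: [-4.6, 1.3, 7.5]
opening: 0.0375
grasp_force: 42.4
```

>>> {"fn": "shift_gripper", "kwargs": {"offsets": {"ticks": [[0.03, -0.0149, 0, -0.0033, 0], [0.03, -0.0152, 0, -0.002, 0], [0.03, -0.0142, 0, -0.0009, 0], [0.03, 0, 0, 0, 0], [0.03, 0, 0, 0, 0]]}}}

```text
time_s: 9.7
position: [0.6766, 0.033, 0.2384]
ee_rot: [0.002, 0.019, 1.0, 0.0]
ft_force: [-2.2, -0.0, 4.8]
opening: 0.0372
grasp_force: 42.3
```

```bash
python3 - <<'E'
from h import *
snap('side','g_side');snap('scene','g_scene')
a=load('g_side')[0][80:320,110:350];b=load('g_scene')[0][100:340,195:435]
cv2.imwrite('pics/g.png',cv2.resize(np.hstack([a,b]),None,fx=1.6,fy=1.6,interpolation=cv2.INTER_CUBIC))
E
```

```text
(no output)
```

View pics/g.png

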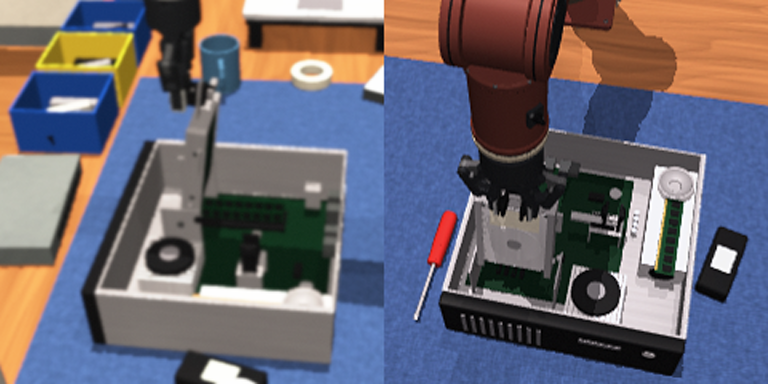

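The cage stands nearly upright (side view, x 165–215, y 80–235) with its handle in the gripper. The handle has travelled 186 mm in x, or about 1.43 rad, forces are low, and the loose items are unmoved. Handing in.

```bash
python3 -c "
from workcell import ctrl, imaging, monitor
print(ctrl.sign_off())"
```

```text
the job is handed in; nothing more can be done
None
```

The side catch is fully back, the cage is at about 1.43 rad (nearly upright) and still held by the gripper, the loose items look undisturbed, and I handed the job in at about 10 s; no verdict was returned.

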